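# Eject a decoder card and hold the programming clip open around its edge

### The arm

A 7-joint arm with a two-finger parallel gripper is mounted at the origin on a cart in front of the work surface, level with it; the furniture and walls round the work are solid. World frame = base frame: x ahead of the robot, y to its left, z up, the work surface at z = 0. Lengths are in m, angles in rad, forces in N, time in s.
With the tool pointing down it reaches from about 0.425 to 0.875 m from the base axis. Payload 4.7 kg.
Tool frame: the origin (TCP) lies on the centre line of the jaws, within the pads' length; the fingertips stand bot.tips_ahead ahead of it and the grasp point (between the pads) lies 5 mm behind it (bot.tips_ahead is the distance from the TCP to the fingertips, in m); z points along the fingers, y is the line along which they close (so a half turn about z gives the same grasp; the last joint's range is limited). The gripper opens to 85 mm and grips with 20 to 120 N. Pads are 22 mm wide; open, the fingers measure 114 mm over their backs; the gripper's body (76 mm by 85 mm) begins 54 mm behind the grasp point. The pads swing forward as they close: fully open they stand 13 mm farther back than shut.
Start: joints at [1.303, 0.321, -0.07, 1.45, 0.023, 1.371, -0.057], TCP at [0.181, -0.624, 0.245] pointing down, gripper open.
Joint ranges: [-2.86, 2.86], [-0.3, 2.09], [-1.38, 1.24], [0.06, 2.45], [-1.56, 4.7], [0.09, 2.05], [-2.69, 2.69]. Speed limits (rad/s): [2.57, 2.57, 3.14, 3.14, 3.14, 3.14, 3.14].

### API

Orientations are given as a unit quaternion [x, y, z, w].
In Python, from bench import bot gives the robot as it stands. Calls block until the motion is done:
- bot.move_to(position, orientation): joint-space move of the TCP to a pose.
- bot.movel(position, attitude=None, rate=0.15): straight line of the TCP; attitude=None keeps the orientation; rate is the mean speed in m/s.
- bot.movej(angles): joint-space move.
- bot.grip(opening, force=None): finger opening in m; force is the grip in N (None keeps the last); returns when the fingers have stopped.
- bot.dwell(seconds).
- bot.solve_ik(position, orientation): joint angles nearest the present ones, or None.
- bot.read_state(): the state.
- bot.capture(name): name is "scene" or "top"; returns (picture, depth): 384x512x3 uint8, blue, green, red; 384x512 float32, m along the optical axis (not along the pixel's ray), 0 where there is no reading.
- bot.camera_info(name): a dict with "fx", "fy", "cx", "cy" (pixels), "k1" (the pictures are not rectified: a ray, as slopes to the right and down, at radius r is drawn at 1 + k1 r^2 times it, then the intrinsics apply), "R" (3x3) and "t" (3): a world point X has camera coordinates R X + t. Camera axes: x right, y down, z forward; pixel columns grow to the right and rows downward; lengths in m; the calibration is good to about 2 mm. A picture is of the moment at which its call begins. camera_info takes no time and is no camera call.
A pose or a line that the arm cannot do raises bot.Unreachable and nothing moves.
- bot.hand_in(): hands the job in; it is judged then, once.
The state is a dict: "clock": time; "joints": joint angles; "joint_vel": joint speeds; "joint_efforts": joint torques, N m; "eef_pos": TCP position; "tool_rot": TCP orientation; "contact_force": force on the tool from outside, world axes, zero at the start; "torque": the same for the moment, N m; "grip_width": finger opening in m; "grasp_force": force on a finger pad.
Only numpy, scipy, OpenCV 4.12 (cv2) and the standard library are available. Lean on these libraries where they do the work, as an engineer would, in place of code of your own. Each camera call takes 0.05 s, during which the arm holds its last target. There are 200 camera calls.

### The job

I want to program the decoder card that sits inside the card frame. Push the frame's spring ejector fully home so that the card slides out, and let the ejector spring back; then take the programming clip by its two handles, squeeze it wide open, lift it off the board and bring its gaping jaws from in front round the protruding front edge of the card, about half way up and at least 1 cm deep, without the clip touching the card. Finish while holding it there, still squeezed open and clear of the card on both sides (I shall line up its pins with the contacts before it closes), and leave the other things on the board where they are.

Things in the scene. Friction and masses are not known exactly. Their poses are not given: they have to be found in the camera images.
- work_board: Plywood board, 255 (world x) x 860 (world y) x 10 mm, laid over the rails; fixed. Everything of the task stands on it. Origin: centre of its underside; its top is 10 mm above the origin, at z = 0.024 m.
- card_frame: Aluminium card frame, fixed, 156 mm long (x), 44 wide (y), 63 high. Origin: underside (on the board), under the middle of the card bay. z up; -x = front, the open end where the card comes out (roughly to the robot's right, yaw varies 0.4 rad either way). Bay with posts and top rail: x -48 to +48 mm; behind it to x +108 the ejector runs in cheeks 19.5 mm high. Card's underside: z = 5 mm.
- ejector (a joint): Travel of the ejector slide in m: 0 = at rest, 0.034 = fully home (end stop). Pushing its tab along the frame's -x drives the card out ahead of it, by about 2 mm less. Its spring resists with 2 N at rest to 5.5 N at the stop and returns it when let go; the card stays out, held by a leaf spring, its front edge then about 28 mm clear of the frame's front end.
- tab_face (a point): Middle of the rear face of the ejector's upright black thumb tab: push here along the frame's -x. The tab is 24 mm wide (y), 8.5 thick (x), from 26 to 56 mm above the board; this point is 43 mm above the board, at rest at frame x = +92 mm. Behind it the cheeks and base go on for 15 mm, at most 19.5 mm high, so fingertips must stay over 20 mm above the board.
- card: Green circuit board upright in the frame, 90 mm long (x), 2.4 thick (y), 52 high (z), loose. Origin: middle of its lower edge; axes as the frame's; -x = front end, with brass contacts on both faces. The first 20 mm from the front are flat; farther back parts stand up to 5 mm off its +y face. At the start it is wholly inside the frame.
- card_edge (a point): Middle of the card's upright front edge (card x = -45 mm, 26 mm above its lower edge, 31 mm above the board).
- clip: Programming clip, like a big clothes peg, grey, steel coil at hinge: 96 mm long, 26 thick, about 55 g, lying on its side, hinge upright. Origin: on the hinge axis at the underside, z up. x: from hinge to jaws when shut. Jaws reach x +42 mm, 18 wide together, with a plug socket out to y +15 at x 15 to 27. Flat handles spread to x -54; shut, 30 mm over all at x -20, 38 at -32, 51 at the end.
- clip_half (a joint): Opening angle in rad: 0 = jaws shut, 0.56 = wide open (end stop). Squeezing the handles opens the jaws, both halves turning equally about the middle line (clip is the +y half). At 0.56 the handles are nearly parallel, 20 mm over all at 32 mm behind the hinge, jaw tips 25 mm apart. Each handle needs 5 N there to start, 9 N wide open: grip with 20 to 40 N and it stays at the stop.
- clip_pivot (a point): Point on the clip's hinge axis at half its thickness (13 mm above its underside).
- jaw_tip_a (a point): Inner tip of the jaw on the clip's +y side, 42 mm from the hinge axis, at half the clip's thickness.
- jaw_tip_b (a point): Inner tip of the other jaw (-y side), 42 mm from the hinge axis, at half the clip's thickness.
- multimeter: Bystander: yellow multimeter lying on its back, 136 x 72 x 42 mm. Origin: centre of its underside.
- screwdriver: Bystander: small screwdriver with yellow and black handle, 146 mm long (y), 22 mm thick. Origin: underside, near its middle.
- terminal_block: Bystander: white six-way terminal strip, 17 x 60 x 17 mm. Origin: centre of its underside.
- spool_blue: Bystander: spool of blue wire standing on its flange, 58 mm across, 52 mm high. Origin: centre of its underside.

How it is judged:
By the outcome, as a careful person would: the job done as asked, in the order asked, and still so for the second after the job is handed in, while the arm keeps its last pose, push and grip.
It also fails if it takes over 48 s, if anything falls off the work surface, if the arm or the gripper's body presses on something with over 40 N, if the wrist force passes 120 N, or if a joint passes its speed limit or range.

## Working session

There is one attempt and no reset: what is moved stays moved. The work goes in short steps, each a Python script; the robot and the scene stay as the last script left them, time stands still between calls to the robot, and variables do not carry over. Pictures are saved under pics/ and viewed, at most 10 in all, crops included, and the job is handed in when it is done.

```bash
ls; mkdir -p pics
python3 - <<'E'
from bench import bot
import cv2,numpy as np
for n in("scene","top"):
    p,d=bot.capture(n); cv2.imwrite(f"pics/{n}0.png",p); np.savez(f"pics/{n}0.npz",p=p,d=d)
    print(n,bot.camera_info(n), (d>0).mean())
s=bot.read_state(); print(s, bot.tips_ahead)
E
```

```text
pics
scene {'fx': 383.2076888740075, 'fy': 383.2076888740075, 'cx': 253.55129933318509, 'cy': 191.04000857365895, 'k1': 0.016352323641308557, 'R': array([[-0.83422209, -0.5514094 ,  0.004602  ],
       [-0.38751586,  0.58029088, -0.71630577],
       [ 0.39230723, -0.59934144, -0.69777136]]), 't': array([0.42529372, 0.24433613, 0.87975888])} 0.996246337890625
top {'fx': 403.1116204909074, 'fy': 403.1116204909074, 'cx': 262.24108375918416, 'cy': 190.93884439548034, 'k1': -0.08329303334134563, 'R': array([[ 0.02555838, -0.99951647, -0.01770839],
       [-0.99561936, -0.02385704, -0.09040422],
       [ 0.08993804,  0.0199414 , -0.9957477 ]]), 't': array([-0.00122048,  0.48155842,  1.15565747])} 0.9960428873697916
{'clock': 0.1, 'joints': array([ 1.3031115 ,  0.32173699, -0.07010135,  1.45156185,  0.02259611,
        1.37083629, -0.05688544]), 'joint_vel': array([-0.00266287, -0.00199297, -0.00128666, -0.00418437,  0.00037632,
        0.00053287, -0.00063592]), 'joint_efforts': array([ 5.77018618e-04, -4.94876289e+01, -3.83313987e-01, -3.15213096e+01,
        1.32113043e-02,  7.51940970e-03, -1.26646358e-05]), 'eef_pos': array([ 0.18057975, -0.62391905,  0.24433628]), 'tool_rot': array([ 9.90086644e-01,  1.40455211e-01, -1.66164977e-04, -8.61806339e-04]), 'contact_force': array([ 1.27571271, -0.45376241, -0.01544706]), 'torque': array([-0.00369018,  0.01404472,  0.04285363]), 'grasp_force': 0.0, 'grip_width': 0.08510502679149155} 0.014
```

View pics/top0.png

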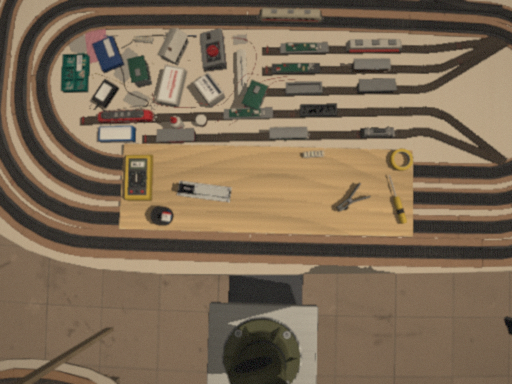

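View pics/scene0.png

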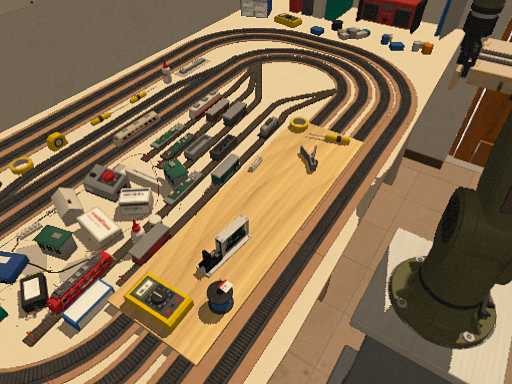

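The top view shows the frame at about (202,191) with the black ejector tab to its left at (180,188), and the clip near (350,197). The scene view shows the frame near (225,245) and the clip near (309,158). Next I zoom in and use the depth.

```bash
cat > h.py <<'E'
import numpy as np, cv2
from bench import bot
from scipy.spatial.transform import Rotation as Ro
def KD(n):
    c=bot.camera_info(n); return np.array([[c['fx'],0,c['cx']],[0,c['fy'],c['cy']],[0,0,1]]),np.array([c['k1'],0,0,0,0.]),c['R'],c['t']
def cloud(n,d):
    K,D,R,t=KD(n); v,u=np.mgrid[:384,:512]
    s=cv2.undistortPoints(np.stack([u,v],-1).reshape(-1,1,2).astype(float),K,D).reshape(384,512,2)
    P=np.dstack([s*d[...,None],d]); return (P-t)@R      # R^T (P-t)
def ray(n,uv,z):
    K,D,R,t=KD(n); s=cv2.undistortPoints(np.array(uv,float).reshape(-1,1,2),K,D).reshape(-1,2)
    r=np.c_[s,np.ones(len(s))]@R; o=-R.T@t
    return o+r*((z-o[2])/r[:,2])[:,None]
def proj(n,X):
    K,D,R,t=KD(n); return cv2.projectPoints(np.array(X,float).reshape(-1,1,3),cv2.Rodrigues(R)[0],t,K,D)[0].reshape(-1,2)
def down(yaw):  # tool z down; tool y (closing line) at world angle yaw
    y=np.array([np.cos(yaw),np.sin(yaw),0]); z=np.array([0,0,-1.]); return Ro.from_matrix(np.c_[np.cross(y,z),y,z]).as_quat()
E
python3 - <<'E'
from h import *
def crop(n,c,s,f):
    p=np.load(f"pics/{n}0.npz")['p']; x,y=c; return cv2.resize(p[y-s[1]:y+s[1],x-s[0]:x+s[0]],None,fx=f,fy=f,interpolation=cv2.INTER_CUBIC)
a=np.vstack([np.hstack([crop("top",(202,191),(40,30),5),crop("top",(350,197),(40,30),5)]),np.hstack([crop("scene",(225,245),(40,30),5),crop("scene",(309,158),(40,30),5)])])
cv2.imwrite("pics/crops.png",a)
for n in("top","scene"):
    d=np.load(f"pics/{n}0.npz")['d']; P=cloud(n,d)
    m=(P[...,0]>.37)&(P[...,0]<.57)&(abs(P[...,1])<.4)
    print(n,"board z",np.median(P[m][:,2]))
    bx=(P[...,2]>.032)&(P[...,2]<.12)&(P[...,0]>.33)&(P[...,0]<.62)&(abs(P[...,1])<.43)
    k,l,st,c=cv2.connectedComponentsWithStats(bx.astype(np.uint8))
    for i in range(1,k):
        if st[i,4]>25:
            Q=P[l==i]; r=cv2.minAreaRect((Q[:,:2]*1000).astype(np.float32)); print(st[i],Q.mean(0).round(4),Q.min(0).round(3),Q.max(0).round(3),r)
E
```

```text
top board z 0.02558957650469035
[157 140  26   3  47] [0.6182 0.2832 0.0474] [0.617 0.25  0.036] [0.62 0.32 0.06] ((618.2920532226562, 284.8949890136719), (70.07437896728516, 3.1368956565856934), 89.83057403564453)
[390 149  23  22 241] [ 0.5815 -0.392   0.0426] [ 0.55  -0.423  0.032] [ 0.612 -0.36   0.05 ] ((581.09765625, -391.9029846191406), (61.94670486450195, 63.25535583496094), 4.141059398651123)
[304 151  21   7 109] [ 0.5914 -0.1375  0.0388] [ 0.583 -0.166  0.032] [ 0.601 -0.108  0.046] ((591.5077514648438, -136.73977661132812), (17.693559646606445, 58.64866638183594), 6.652617454528809)
[ 125  155   28   46 1181] [0.5103 0.3696 0.0553] [0.444 0.333 0.032] [0.578 0.41  0.07 ] ((511.31658935546875, 372.18896484375), (132.62997436523438, 75.5807876586914), 1.099389672279358)
[389 176  18  48 231] [ 0.4444 -0.382   0.0419] [ 0.397 -0.405  0.033] [ 0.533 -0.357  0.051] ((464.2928466796875, -374.5355224609375), (140.8230438232422, 21.410425186157227), 18.765256881713867)
[177 180  55  21 509] [0.477  0.1749 0.073 ] [0.451 0.101 0.032] [0.507 0.257 0.093] ((478.128662109375, 179.684
[... 1326 characters left out ...]
0.456 0.104 0.032] [0.497 0.258 0.09 ] ((474.90997314453125, 180.25637817382812), (154.0670166015625, 29.913175582885742), 83.66035461425781)
[138 231  30  30 146] [0.618  0.28   0.0451] [0.615 0.225 0.032] [0.62  0.324 0.053] ((617.6865234375, 274.27581787109375), (98.48008728027344, 4.6039276123046875), 89.99110412597656)
[ 124  272   70   59 2148] [0.5015 0.3768 0.0529] [0.442 0.336 0.032] [0.577 0.41  0.068] ((510.061279296875, 372.8206481933594), (135.7266845703125, 72.80908966064453), 1.3123679161071777)
[207 280  27  31 613] [0.3979 0.299  0.0636] [0.372 0.266 0.033] [0.428 0.325 0.072] ((399.3684997558594, 296.0156555175781), (55.4781379699707, 56.042152404785156), 37.50656509399414)
```

View pics/crops.png

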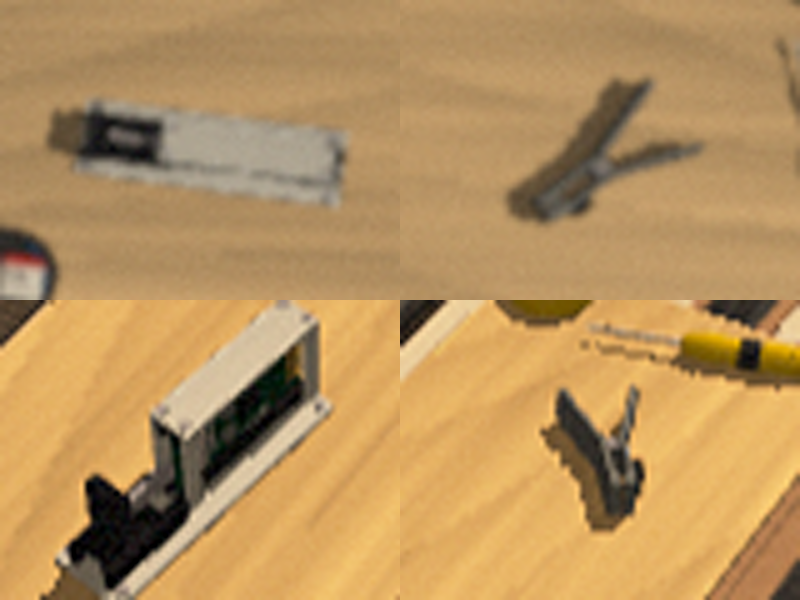

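The crops show the tab at the +y end of the frame, so the front faces −y. The clip's jaws point lower left (−x, +y) and its handles upper right. Now I measure both more closely.

Run:
```python
from h import *
from scipy.spatial import cKDTree
for n in("top","scene"):
    f=np.load(f"pics/{n}0.npz"); p,d=f['p'],f['d']; P=cloud(n,d)
    off=.024-(.02559 if n=="top" else .0234); P[...,2]+=off
    hsv=cv2.cvtColor(p,cv2.COLOR_BGR2HSV)
    # clip: its top surface, z .050
    m=(P[...,2]>.043)&(abs(P[...,0]-.465)<.06)&(abs(P[...,1]+.247)<.06)
    uv=np.argwhere(m)[:,::-1]; X=ray(n,uv,.050)[:,:2]*1000
    r=cv2.minAreaRect(X.astype(np.float32)); print(n,"clip rect",r,len(X))
    h=cv2.convexHull(X.astype(np.float32))[:,0]; a,tri=cv2.minEnclosingTriangle(h.reshape(-1,1,2)); print(" tri",tri[:,0].round(1).tolist())
    t2=X-X.mean(0); 
    for y in(120,124,128):
        e=np.array([np.cos(np.radians(y)),np.sin(np.radians(y))]); q=np.array([-e[1],e[0]]); s=X@e; w=X@q
        print(" yaw",y,[(b,round(w[(s>=s.max()-b-8)&(s<s.max()-b)].min(),1),round(w[(s>=s.max()-b-8)&(s<s.max()-b)].max(),1)) for b in range(0,96,8)], "smax",s.max().round(1),"smin",s.min().round(1))
    # frame: top rail z .087
    m=(P[...,2]>.082)&(P[...,2]<.095)&(abs(P[...,0]-.477)<.05)&(abs(P[...,1]-.18)<.1)&(hsv[...,2]>90)
    uv=np.argwhere(m)[:,::-1]; X=ray(n,uv,.087)[:,:2]*1000
    print(n,"rail",cv2.minAreaRect(X.astype(np.float32)),len(X))
    m=(P[...,2]>.068)&(P[...,2]<.09)&(abs(P[...,0]-.477)<.05)&(P[...,1]>.205)&(P[...,1]<.26)&(hsv[...,2]<70)
    uv=np.argwhere(m)[:,::-1]; X=ray(n,uv,.080)[:,:2]*1000
    print(n,"tab",cv2.minAreaRect(X.astype(np.float32)),len(X),X.mean(0))
```

```text
top clip rect ((463.2033996582031, -243.35244750976562), (48.85531997680664, 95.0560302734375), 37.50371551513672) 157
 tri [[398.70001220703125, -170.5], [512.0999755859375, -265.70001220703125], [472.6000061035156, -296.1000061035156]]
 yaw 120 [(0, np.float64(-280.1), np.float64(-266.3)), (8, np.float64(-282.3), np.float64(-265.8)), (16, np.float64(-284.5), np.float64(-260.6)), (24, np.float64(-284.3), np.float64(-262.8)), (32, np.float64(-286.5), np.float64(-268.9)), (40, np.float64(-288.7), np.float64(-270.8)), (48, np.float64(-293.4), np.float64(-268.1)), (56, np.float64(-295.6), np.float64(-266.4)), (64, np.float64(-300.4), np.float64(-264.8)), (72, np.float64(-304.0), np.float64(-263.2)), (80, np.float64(-308.7), np.float64(-261.8)), (88, np.float64(-309.8), np.float64(-261.2))] smax -396.0 smin -492.4
 yaw 124 [(0, np.float64(-251.3), np.float64(-237.9)), (8, np.float64(-252.9), np.float64(-232.6)), (16, np.float64(-254.6), np.float64(-231.0)), (24, np.float64(-253.9), np.float64(-232.7)), (32, np.float64(-255.6), np.float64(-238.3)), (40, np.float64(-257.3), np.float64(-239
[... 2710 characters left out ...]
.8)), (24, np.float64(-223.8), np.float64(-202.8)), (32, np.float64(-223.0), np.float64(-207.0)), (40, np.float64(-224.3), np.float64(-206.1)), (48, np.float64(-225.6), np.float64(-203.3)), (56, np.float64(-230.0), np.float64(-202.4)), (64, np.float64(-232.2), np.float64(-200.5)), (72, np.float64(-234.4), np.float64(-196.5)), (80, np.float64(-235.8), np.float64(-194.5)), (88, np.float64(-240.3), np.float64(-189.4))] smax -421.8 smin -520.2
scene rail ((471.3358459472656, 153.8718719482422), (97.16635131835938, 25.672691345214844), 83.53599548339844) 328
scene tab ((477.970947265625, 243.9176025390625), (13.68271541595459, 27.461891174316406), 86.09052276611328) 53 [477.46637676 243.52015272]
```

```bash
cat >> h.py <<'E'
FY=np.radians(83.8); FO=np.array([.474,.1515]); FX=np.array([np.cos(FY),np.sin(FY)]); FN=np.array([-FX[1],FX[0]])
def fr(x,y,z): return np.r_[FO+x*FX+y*FN,z]     # frame coords -> world, z absolute
CY=np.radians(128); CO=np.array([.4587,-.2381]); CX=np.array([np.cos(CY),np.sin(CY)])
def fr_clip(x,z): return np.r_[CO+x*CX,z]
E
python3 - <<'E'
from h import *
for k in (0,np.pi):
  for nm,p,y in(("push0",fr(.118,0,.064),FY+np.pi/2),("pushhi",fr(.118,0,.2),FY+np.pi/2),("push1",fr(.065,0,.064),FY+np.pi/2),("grasp",fr_clip(-.033,.041),CY+np.pi/2),("grasphi",fr_clip(-.033,.2),CY+np.pi/2),("fin",fr(-.135,0,.059),FY+np.pi/2),("finhi",fr(-.2,0,.15),FY+np.pi/2)):
    j=bot.solve_ik(p,down(y+k)); print(nm,p.round(3),None if j is None else j.round(2))
E
```

```text
push0 [0.487 0.269 0.064] [ 0.39  0.59 -1.18  1.85  0.6   1.12  2.03]
pushhi [0.487 0.269 0.2  ] [ 0.43  0.35 -1.17  1.72  0.34  1.3   2.22]
push1 [0.481 0.216 0.064] [ 0.51  0.5  -1.17  1.92  0.53  1.07  2.15]
grasp [ 0.479 -0.264  0.041] [ 0.7   0.31 -0.27  1.91  0.1   0.93 -2.11]
grasphi [ 0.479 -0.264  0.2  ] [ 0.75  0.15 -0.32  1.76  0.05  1.24 -2.06]
fin [0.459 0.017 0.059] [ 1.08  0.37 -1.3   2.08  0.43  1.    2.59]
finhi [ 0.452 -0.047  0.15 ] None
push0 [0.487 0.269 0.064] [ 0.43  0.64 -1.25  1.85  0.67  1.15 -1.16]
pushhi [0.487 0.269 0.2  ] [ 0.27  0.26 -0.94  1.72  0.22  1.27 -0.83]
push1 [0.481 0.216 0.064] [ 0.54  0.54 -1.22  1.92  0.57  1.09 -1.02]
grasp [ 0.479 -0.264  0.041] [ 0.93  0.35 -0.55  1.9   0.22  0.95  0.95]
grasphi [ 0.479 -0.264  0.2  ] [ 0.96  0.17 -0.55  1.75  0.09  1.25  1.05]
fin [0.459 0.017 0.059] [ 0.81  0.21 -0.96  2.08  0.21  0.95 -0.38]
finhi [ 0.452 -0.047  0.15 ] [ 0.85  0.01 -0.8   2.01  0.01  1.12 -0.06]
```

Run:
```python
from h import *
q=down(FY+3*np.pi/2)
bot.grip(0.0,30); print(bot.read_state()['clock'])
bot.move_to(fr(.122,0,.2),q); s=bot.read_state(); print(s['clock'],s['eef_pos'])
bot.movel(fr(.122,0,.064),rate=.15)
s=bot.read_state(); f0=s['contact_force']; print(s['clock'],s['eef_pos'],f0)
for x in np.r_[.105,np.arange(.100,.052,-.004)]:
    bot.movel(fr(x,0,.064),rate=.06); s=bot.read_state()
    f=(s['contact_force']-f0)[:2]@FX; xa=(s['eef_pos'][:2]-FO)@FX
    print(round(x,3),xa.round(4),f.round(2),round(s['clock'],2))
    if f>11: break
p,d=bot.capture("scene"); cv2.imwrite("pics/push.png",cv2.resize(p[185:305,165:325],None,fx=5,fy=5,interpolation=cv2.INTER_CUBIC))
```

```text
0.8667
4.1833 [0.48776882 0.27189917 0.19992338]
5.2417 [0.4878133  0.27334319 0.06493612] [ 0.82128911  0.03680024 -0.57443576]
0.105 0.1043 -0.58 5.67
0.1 0.1006 2.2 5.92
0.096 0.097 4.28 6.17
0.092 0.0927 4.73 6.42
0.088 0.0886 4.47 6.67
0.084 0.0846 3.86 6.92
0.08 0.0807 4.83 7.17
0.076 0.0768 6.02 7.42
0.072 0.073 6.0 7.67
0.068 0.0692 5.42 7.92
0.064 0.0683 12.93 8.18
```

View pics/push.png

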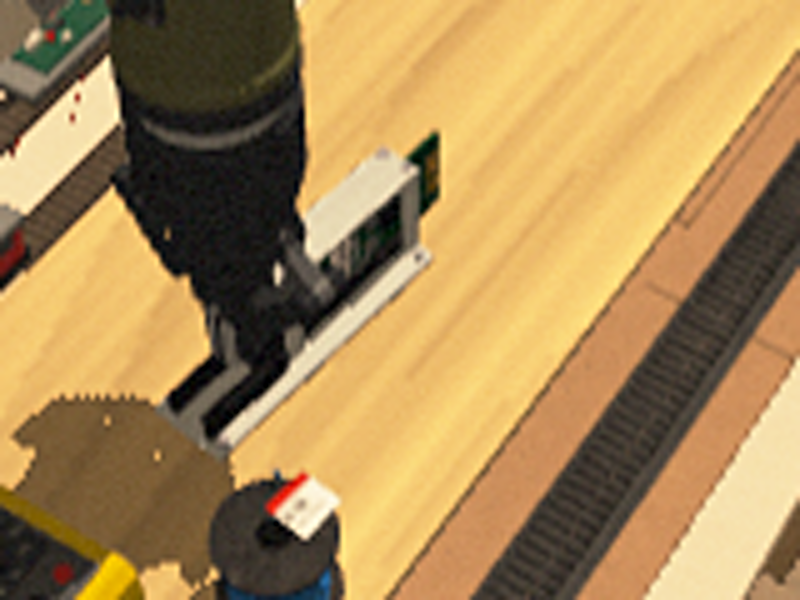

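The card now stands out of the frame front, with its edge near (430,180) in the crop, and the end stop was felt after about 34 mm of travel. I retract, let the ejector return, look at the card and go to the clip.

Run:
```python
from h import *
bot.movel(fr(.122,0,.066),rate=.08)
bot.movel(fr(.122,0,.2),rate=.2)
bot.grip(.075,30)
qg=down(CY+3*np.pi/2)
bot.move_to(fr_clip(-.033,.2),qg)
ps=[]
for n in("top","scene"):
    p,d=bot.capture(n); np.savez(f"pics/{n}1.npz",p=p,d=d); ps.append(p)
s=bot.read_state(); print(s['clock'],s['eef_pos'],s['grip_width'],s['joints'].round(2))
def cr(p,c): x,y=c; return cv2.resize(p[y-30:y+30,x-40:x+40],None,fx=5,fy=5,interpolation=cv2.INTER_CUBIC)
cv2.imwrite("pics/after.png",np.hstack([cr(ps[0],(220,191)),cr(ps[1],(235,235))]))
# card edge: green/brass pixels beyond frame front
for n,p in zip(("top","scene"),ps):
    hsv=cv2.cvtColor(p,cv2.COLOR_BGR2HSV); X=cloud(n,np.load(f"pics/{n}1.npz")['d'])
    u=((X[...,:2]-FO)@FX); v=((X[...,:2]-FO)@FN)
    m=(u<-.051)&(u>-.1)&(abs(v)<.02)&(X[...,2]>.033)
    print(n,m.sum(),"x",np.percentile(u[m],[0,5,50]).round(4),"y",np.percentile(v[m],[5,50,95]).round(4),"z",X[m][:,2].min(),X[m][:,2].max())
    print(np.c_[np.argwhere(m)[:,::-1],1000*u[m],1000*v[m],1000*X[m][:,2]].round(0).astype(int)[:40].tolist() if n=="top" else "")
```

```text
12.6583 [ 0.47961916 -0.26297367  0.20004686] 0.07525980214100612 [ 1.02  0.18 -0.63  1.75  0.11  1.25  1.03]
top 22 x [-0.078  -0.0779 -0.0657] y [-0.0027 -0.001  -0.0005] z 0.03490828782714523 0.08493198552710171
[[230, 192, -53, -2, 83], [231, 192, -56, -3, 85], [230, 193, -52, 0, 73], [231, 193, -55, -1, 75], [232, 193, -58, -1, 75], [233, 193, -61, -1, 82], [234, 193, -64, -1, 83], [235, 193, -67, -2, 82], [236, 193, -70, -2, 83], [237, 193, -72, -2, 84], [238, 193, -75, -3, 83], [239, 193, -78, -3, 84], [232, 194, -56, 0, 55], [233, 194, -58, -1, 46], [234, 194, -61, -1, 46], [235, 194, -65, -1, 55], [236, 194, -68, -1, 63], [237, 194, -72, -1, 69], [238, 194, -75, -1, 72], [239, 194, -78, -1, 79], [239, 195, -75, -1, 35], [240, 195, -78, -1, 40]]
scene 60 x [-0.0774 -0.0766 -0.0684] y [-0.      0.0013  0.0025] z 0.033321353006716535 0.08114029488158256
```

View pics/after.png

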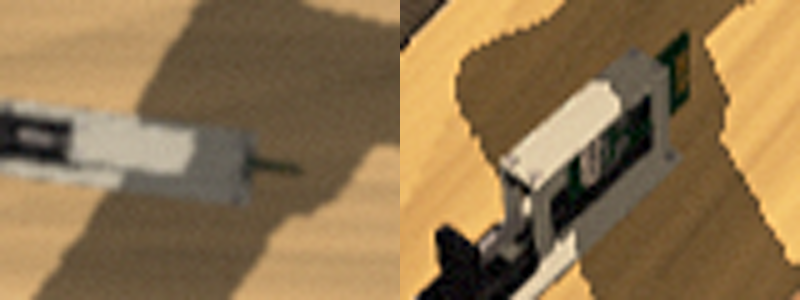

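The card protrudes with its edge at frame x ≈ −77 mm, y ≈ 0 in both views, as expected, and the ejector is back. Next I grasp the clip.

Run:
```python
from h import *
f0=bot.read_state()['contact_force']
bot.movel(fr_clip(-.033,.042),rate=.15); s=bot.read_state(); print(s['clock'],s['eef_pos'],s['contact_force']-f0)
bot.grip(.010,32); s=bot.read_state(); print(s['clock'],s['grip_width'],s['grasp_force'],s['contact_force']-f0)
bot.movel(fr_clip(-.033,.13),rate=.12); s=bot.read_state(); print(s['clock'],s['eef_pos'],s['grip_width'],s['grasp_force'],s['contact_force']-f0)
ps=[]
for n in("top","scene"):
    p,d=bot.capture(n); np.savez(f"pics/{n}2.npz",p=p,d=d); ps.append(p)
def cr(p,X): x,y=proj(n,X)[0].astype(int); return cv2.resize(p[y-30:y+30,x-40:x+40],None,fx=5,fy=5,interpolation=cv2.INTER_CUBIC)
o=[]
for n,p in zip(("top","scene"),ps): o.append(cr(p,fr_clip(.02,.126)))
cv2.imwrite("pics/lift.png",np.hstack(o))
```

```text
13.8583 [ 0.4797895  -0.26444529  0.04294108] [-1.835467    0.38289591 -0.07791784]
14.4167 0.017041938778303484 31.460118975955993 [-1.29480875 -0.62493404  9.21486081]
15.3 [ 0.47832141 -0.26385852  0.12912522] 0.01714270458430483 30.835235374979675 [-1.1256467  -0.16897691 -1.42735015]
```

View pics/lift.png

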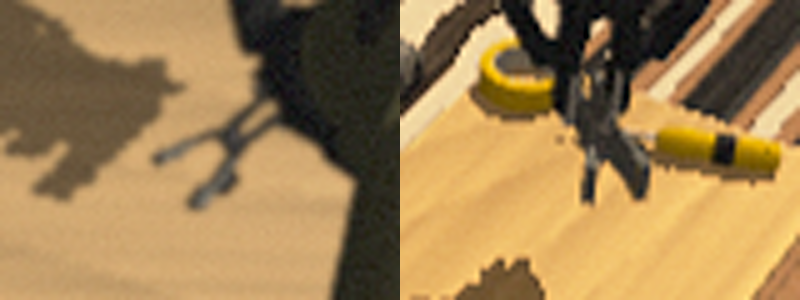

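Lifted with the jaws open: in the top crop the tips are near (160,158) and (200,203) and the hinge near (228,135). I measure the clip relative to the tool.

Run:
```python
from h import *
CN=np.array([-CX[1],CX[0]]); T=bot.read_state()['eef_pos']
for n in("top","scene"):
    f=np.load(f"pics/{n}2.npz"); P=cloud(n,f['d']); P[...,2]+=.024-(.02559 if n=="top" else .0234)
    u=(P[...,:2]-T[:2])@CX*1000; v=(P[...,:2]-T[:2])@CN*1000; z=P[...,2]*1000
    m=(u>22)&(u<95)&(abs(v)<45)&(z>100)&(z<145)
    print(n,m.sum(),"z pct",np.percentile(z[m],[2,10,50,90,98]).round(1),"umax",np.sort(u[m])[-8:].round(1))
    for side in(1,-1):
        k=m&(v*side>0); print(side,"umax",u[k].max().round(1))
        for a in range(24,90,6):
            q=k&(u>=a)&(u<a+6)
            if q.sum()>1: print("  u",a,q.sum(),"v",v[q].min().round(1),v[q].max().round(1),"z",z[q].min().round(),z[q].max().round())
```

```text
top 142 z pct [113.3 120.8 133.1 136.  137.6] umax [73.8 74.4 74.4 74.4 74.6 74.7 75.2 75.2]
1 umax 75.2
  u 24 4 v 2.2 5.7 z 131.0 137.0
  u 30 6 v 0.6 6.4 z 132.0 135.0
  u 36 11 v 1.3 9.4 z 114.0 137.0
  u 42 8 v 5.6 18.0 z 110.0 137.0
  u 48 12 v 7.3 20.8 z 124.0 136.0
  u 54 14 v 8.9 20.8 z 113.0 136.0
  u 60 7 v 9.2 16.4 z 128.0 135.0
  u 66 10 v 9.8 19.0 z 119.0 139.0
  u 72 8 v 10.3 17.6 z 113.0 134.0
-1 umax 74.6
  u 24 5 v -9.2 -3.8 z 129.0 136.0
  u 30 8 v -8.7 -1.1 z 130.0 135.0
  u 36 13 v -10.1 -0.2 z 110.0 135.0
  u 42 5 v -11.1 -7.4 z 133.0 135.0
  u 48 5 v -13.7 -9.4 z 131.0 139.0
  u 54 4 v -14.8 -11.3 z 133.0 137.0
  u 60 7 v -17.3 -10.2 z 132.0 136.0
  u 66 8 v -18.4 -11.1 z 121.0 137.0
  u 72 4 v -16.5 -12.9 z 117.0 138.0
scene 172 z pct [108.8 113.3 128.  135.3 137.1] umax [76.6 76.8 76.8 76.8 77.1 77.2 77.8 78.2]
1 umax 77.2
  u 24 3 v 4.3 6.7 z 133.0 137.0
  u 30 8 v 0.2 8.4 z 130.0 136.0
  u 36 19 v 0.1 10.0 z 108.0 137.0
  u 42 10 v 5.4 17.9 z 113.0 135.0
  u 48 14 v 6.7 19.6 z 112.0 137.0
  u 54 11 v 8.3 21.4 z 112.0 137.0
  u 60 5 v 10.2 16.0 z 109.0 137.0
  u 66 16 v 9.1 20.0 z 108.0 138.0
  u 72 24 v 11.9 20.2 z 108.0 136.0
-1 umax 78.2
  u 24 7 v -8.5 -4.9 z 112.0 135.0
  u 30 3 v -7.6 -2.8 z 124.0 137.0
  u 36 10 v -7.4 -0.7 z 116.0 137.0
  u 42 5 v -11.4 -0.7 z 122.0 136.0
  u 48 3 v -11.8 -9.2 z 131.0 134.0
  u 54 3 v -13.4 -10.8 z 130.0 134.0
  u 66 5 v -16.1 -9.6 z 133.0 135.0
  u 72 19 v -18.3 -11.1 z 112.0 135.0
```

Run:
```python
from h import *
q=down(FY+3*np.pi/2)
bot.move_to(fr(-.185,0,.13),q)
bot.movel(fr(-.185,0,.061),rate=.12)
bot.dwell(.3); s=bot.read_state(); T=s['eef_pos']; print(s['clock'],T-fr(-.185,0,.061),s['grip_width'],s['grasp_force'])
for n in("top","scene"):
    p,d=bot.capture(n); np.savez(f"pics/{n}3.npz",p=p,d=d)
    P=cloud(n,d); P[...,2]+=.024-(.02559 if n=="top" else .0234)
    u=(P[...,:2]-FO)@FX*1000; v=(P[...,:2]-FO)@FN*1000; z=P[...,2]*1000
    for a in range(-135,-50,6):
        r=(u>=a)&(u<a+6)&(abs(v)<35)&(z>38)&(z<90)
        g=lambda k:(k.sum(),v[k].min().round(1),v[k].max().round(1),z[k].min().round(),z[k].max().round()) if k.sum() else None
        print(n,a,g(r&(v>3)),g(r&(v<-3)),"mid",g(r&(abs(v)<=3)))
    c=proj(n,fr(-.09,0,.055))[0].astype(int); cv2.imwrite(f"pics/pre_{n}.png",p[c[1]-30:c[1]+30,c[0]-40:c[0]+40])
o=[cv2.resize(cv2.imread(f"pics/pre_{n}.png"),None,fx=5,fy=5,interpolation=cv2.INTER_CUBIC) for n in("top","scene")]
cv2.imwrite("pics/pre.png",np.hstack(o))
```

```text
17.45 [ 0.00045132 -0.00014239  0.00058137] 0.017066004015788935 30.848138344008476
top -135 (np.int64(4), np.float64(11.3), np.float64(19.7), np.float64(65.0), np.float64(67.0)) None mid None
top -129 (np.int64(6), np.float64(11.8), np.float64(19.9), np.float64(62.0), np.float64(69.0)) (np.int64(1), np.float64(-11.7), np.float64(-11.7), np.float64(51.0), np.float64(51.0)) mid None
top -123 (np.int64(8), np.float64(9.7), np.float64(17.9), np.float64(48.0), np.float64(70.0)) (np.int64(7), np.float64(-18.1), np.float64(-10.0), np.float64(57.0), np.float64(70.0)) mid None
top -117 (np.int64(7), np.float64(10.8), np.float64(18.9), np.float64(60.0), np.float64(69.0)) (np.int64(7), np.float64(-17.8), np.float64(-11.4), np.float64(41.0), np.float64(67.0)) mid None
top -111 None None mid None
top -105 None None mid None
top -99 None None mid None
top -93 None None mid None
top -87 None None mid None
top -81 None (np.int64(1), np.float64(-3.2), np.float64(-3.2), np.float64(80.0), np.float64(80.0)) mid (np.int64(3), np.float64(-2.3), np.float64(-0.9), np.float64(39.0), np.float64(86.0))
top -7
[... 1981 characters left out ...]
40.0), np.float64(80.0))
scene -69 (np.int64(2), np.float64(3.0), np.float64(3.1), np.float64(51.0), np.float64(74.0)) None mid (np.int64(19), np.float64(-0.4), np.float64(2.2), np.float64(38.0), np.float64(80.0))
scene -63 None None mid (np.int64(7), np.float64(-1.3), np.float64(2.5), np.float64(68.0), np.float64(81.0))
scene -57 None None mid (np.int64(3), np.float64(0.2), np.float64(2.5), np.float64(76.0), np.float64(82.0))
scene -51 (np.int64(14), np.float64(9.5), np.float64(13.7), np.float64(41.0), np.float64(87.0)) (np.int64(2), np.float64(-5.3), np.float64(-3.0), np.float64(86.0), np.float64(89.0)) mid (np.int64(2), np.float64(1.4), np.float64(2.6), np.float64(85.0), np.float64(86.0))
```

View pics/pre.png

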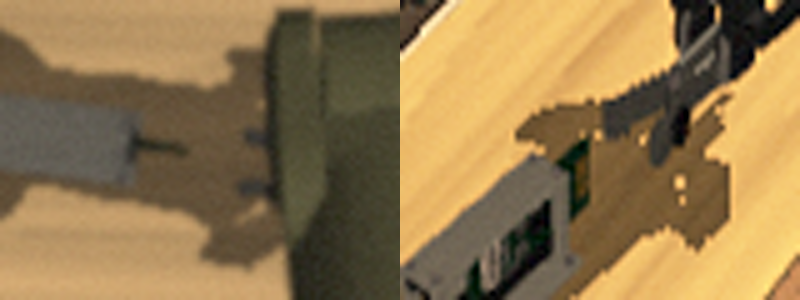

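The jaws are centred on the card to about 1 mm in both views, at mid height (clip top about z 68 mm). I move in with a 1 mm sideways correction.

Run:
```python
from h import *
f0=bot.read_state()['contact_force']
bot.movel(fr(-.185,-.001,.061),rate=.05)
bot.movel(fr(-.138,-.001,.061),rate=.05); bot.dwell(.4)
s=bot.read_state(); print(s['clock'],s['eef_pos']-fr(-.138,-.001,.061),s['grip_width'],s['grasp_force'],s['contact_force']-f0)
o=[]
for n in("top","scene"):
    p,d=bot.capture(n); P=cloud(n,d)
    u=(P[...,:2]-FO)@FX*1000; v=(P[...,:2]-FO)@FN*1000; z=P[...,2]*1000
    for a in range(-90,-50,5):
        r=(u>=a)&(u<a+5)&(abs(v)<30)&(z>38)&(z<92)
        print(n,a,*[(lambda k:(int(k.sum()),v[k].min().round(1),v[k].max().round(1)) if k.sum() else None)(r&k) for k in(v>4.5,abs(v)<=4.5,v<-4.5)])
    c=proj(n,fr(-.075,0,.055))[0].astype(int); o.append(cv2.resize(p[c[1]-30:c[1]+30,c[0]-40:c[0]+40],None,fx=5,fy=5,interpolation=cv2.INTER_CUBIC))
cv2.imwrite("pics/fin.png",np.hstack(o))
```

```text
19.2917 [ 2.15753671e-05 -1.05554412e-04  6.48636808e-06] 0.017200387321529113 30.845921086147428 [-0.7858198  -1.40700321 -0.88370897]
top -90 None None None
top -85 None None None
top -80 None None None
top -75 None None None
top -70 (3, np.float64(16.9), np.float64(18.4)) None None
top -65 (2, np.float64(11.5), np.float64(14.3)) (1, np.float64(-1.2), np.float64(-1.2)) None
top -60 None (4, np.float64(-2.9), np.float64(0.2)) None
top -55 None (4, np.float64(-2.6), np.float64(-0.7)) None
scene -90 (13, np.float64(9.9), np.float64(21.2)) None (6, np.float64(-10.1), np.float64(-5.2))
scene -85 (13, np.float64(11.7), np.float64(21.5)) None (1, np.float64(-9.4), np.float64(-9.4))
scene -80 (17, np.float64(12.7), np.float64(21.7)) (10, np.float64(0.3), np.float64(1.7)) (2, np.float64(-11.9), np.float64(-10.0))
scene -75 (9, np.float64(11.9), np.float64(19.1)) (12, np.float64(0.3), np.float64(2.4)) (4, np.float64(-12.9), np.float64(-10.7))
scene -70 (12, np.float64(11.8), np.float64(20.2)) (14, np.float64(-0.2), np.float64(3.0)) (4, np.float64(-14.5), np.float64(-11.7))
scene -65 (16, np.float64(14.9), np.float64(21.0)) (13, np.float64(0.6), np.float64(3.9)) (3, np.float64(-15.5), np.float64(-11.2))
scene -60 None (5, np.float64(-1.0), np.float64(2.2)) None
scene -55 None (1, np.float64(0.7), np.float64(0.7)) None
```

View pics/fin.png

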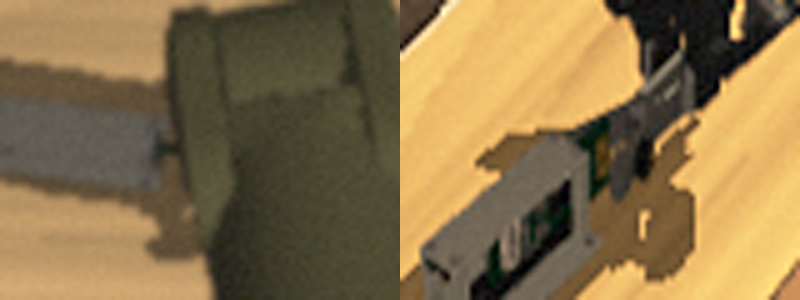

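The jaws straddle the card about 15 mm deep, with roughly 10 mm clear on each side. No contact is felt and the grip is steady at 31 N.

```bash
python3 -c "
from bench import bot
print(bot.hand_in())"
```

```text
the job is handed in; nothing more can be done
None
```

The job is handed in: the ejector was pushed home and sprang back, and the clip is held wide open round the card's front edge, half way up and about 15 mm deep, roughly 10 mm clear on each side; robot clock about 19 s, result not reported.

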